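# Line up the sample jars for the reader

## Robot

A 6-joint arm with a two-finger parallel gripper is mounted at the origin on the work surface. World frame = base frame: x ahead of the robot, y to its left, z up, the work surface at z = 0. Lengths are in m, angles in degrees, forces in N, time in s.
With the tool pointing down it reaches from about 0.4 to 0.825 m from the base axis. Payload 7 kg.
Tool frame: the origin (TCP) lies at the centre of the arm's flange, where the gripper is bolted on; the fingertips stand 178 mm ahead of it and the grasp point (between the pads) lies 159 mm ahead of it (ctrl.hold_point_z is the distance from the TCP to the grasp point, in m); z points along the fingers, y is the line along which they close (so a half turn about z gives the same grasp; the last joint's range is limited). The gripper opens to 88 mm and grips with 3 to 60 N. Pads are 19 mm wide; open, the fingers measure 130 mm over their backs; the gripper's body (78 mm by 193 mm) begins 47 mm behind the grasp point.
Start: joints at [-53.222, 20.546, 0.682, 0, -70.136, -16.507], TCP at [0.234, -0.633, 0.405] pointing down, gripper open.
Joint ranges: [-176.03, 176.03], [-82.01, 121.73], [-58.28, 71.71], [-173.87, 95.51], [-174.79, -0.11], [-173.66, 173.66]. Speed limits (degrees/s): [136.94, 136.94, 172.46, 180, 180, 180].

## Interface

Orientations are given as [roll, pitch, yaw] about the fixed x, y, z axes, in that order (R = Rz(yaw) Ry(pitch) Rx(roll)).
In Python, from plant import ctrl gives the robot as it stands.
- The arm moves only by the shell command python3 -m inch 'ROWS'. ROWS is JSON, one flat list of numbers, 7 for each row, row after row: the closure, from 0 (fully open) to 1 (shut), then the shift along the tool's x, y, z in mm, then the turn, a rotation vector about the tool's x, y, z in degrees. In form: [hand, x, y, z, wx, wy, wz, hand, x, y, z, wx, wy, wz, ...]. A call has 1 to 5 rows; each row is the pose to reach, as a shift and turn from the pose commanded when the call began, along the tool's axes at that moment; what a row does not reach only later rows make up. A row lasts 1/10 s, in which the tool goes at most 50 mm and 8.59 degrees, less where a joint would pass 70% of its speed; a pose out of reach is approached as far as the arm can. A call with a gripper value outside its range is refused whole. The fingers move at their own pace and stop on an object; the grip force is fixed at half the most. Time passes only in rows, so rows that repeat a pose let the fingers close. It gives the time, the measured TCP pose, the force, the opening and the grip force at its end, in the units of the state.
- ctrl.get_obs(): the state, without advancing time (a new reading comes with each control period).
- ctrl.snapshot(name): name is "side" or "top"; returns a dict with "frame" (420x560x3 uint8, red, green, blue), "K" (3x3 intrinsics, pixels), "R" (3x3) and "t" (3): a world point X has camera coordinates R X + t. Camera axes: x right, y down, z forward; pixel columns grow to the right and rows downward; lengths in m; the calibration is good to about 2 mm. A picture is of the moment at which its call begins. There is no depth.
- ctrl.close_job(): hands the job in; it is judged then, once.
Trained networks look in a picture, given as the dict that the camera call returned (one of the last four; its "shot" number tells which), for a name from the list of things; names that differ only in an ending like _2 or _b are one class to them, and where a whole thing is asked for, a point or a joint stands for the part that bears it (a point fixed in the world has none). Each returns a list of dicts, best first, with "p" (0 to 1); they miss things now and then, are a little off and sometimes report something else, mostly with a low value. They report only what shows in the picture. A call takes as long as a camera call. They do not tell look-alikes from the thing itself.
- ctrl.recognise(picture, thing): "location" ([x, y, z] in m, in world coordinates, good to about 4 mm: the middle of the surface that is visible of it).
- ctrl.trace(picture, thing): "pixels" (420x560 bool, what is visible of it).
- ctrl.mark_of(picture, thing): "location" ([x, y, z] in m, in world coordinates, good to about 4 mm: a listed point, or the origin of a listed thing).
The state is a dict: "clock": time; "joint_pos": joint angles; "qvel": joint speeds; "tau": joint torques, N m; "tool_pos": TCP position; "orientation": TCP orientation; "force": force on the tool from outside, world axes, zero at the start; "moment": the same for the moment, N m; "opening": finger opening in m; "gripper_force": force on a finger pad.
Only numpy, scipy, OpenCV 4.12 (cv2) and the standard library are available. Lean on these libraries where they do the work, as an engineer would, in place of code of your own. Each camera call takes 0.05 s, during which the arm holds its last target. There are 200 camera calls.

## Task

Load the sample rail: stand the four amber jars on the four round pads, one upright in the middle of each, in order of height with the shortest next to the round reader post and the tallest farthest from it, so that the reader sees every cap over the one before. Set each jar down without dropping or tipping it over, and leave the white cup standing where it is.

Things in the scene. Friction and masses are not known exactly. Their poses are not given: they have to be found in the camera images.
- jar_squat_mid (a point): Amber straight-sided jar with a white screw cap, 46 mm high and 50 mm in diameter (no label, the shortest and widest), loose, upright on the table; under 0.3 kg. The point is its centre, half-way up (23 mm above its foot); z is up along the jar.
- jar_slim_mid (a point): Amber straight-sided jar with a white screw cap, 60 mm high and 38 mm in diameter (the narrowest, white paper label), loose, upright on the table; under 0.3 kg. The point is its centre, half-way up (30 mm above its foot); z is up along the jar.
- jar_wide_mid (a point): Amber straight-sided jar with a white screw cap, 74 mm high and 46 mm in diameter (second tallest, white paper label), loose, upright on the table; under 0.3 kg. The point is its centre, half-way up (37 mm above its foot); z is up along the jar.
- jar_tall_mid (a point): Amber straight-sided jar with a white screw cap, 88 mm high and 42 mm in diameter (the tallest, white paper label), loose, upright on the table; under 0.3 kg. The point is its centre, half-way up (44 mm above its foot); z is up along the jar.
- pad_a: One of four identical flat round grey pads fixed in a straight row on the aluminium rail, 85 mm apart centre to centre, 62 mm in diameter; its origin is the centre of its flat top face, 18 mm above the table (the rail, 75 mm wide, is 12 mm high). Any of the four places in the row may be this pad's.
- pad_b: One of four identical flat round grey pads fixed in a straight row on the aluminium rail, 85 mm apart centre to centre, 62 mm in diameter; its origin is the centre of its flat top face, 18 mm above the table (the rail, 75 mm wide, is 12 mm high). Any of the four places in the row may be this pad's.
- pad_c: One of four identical flat round grey pads fixed in a straight row on the aluminium rail, 85 mm apart centre to centre, 62 mm in diameter; its origin is the centre of its flat top face, 18 mm above the table (the rail, 75 mm wide, is 12 mm high). Any of the four places in the row may be this pad's.
- pad_d: One of four identical flat round grey pads fixed in a straight row on the aluminium rail, 85 mm apart centre to centre, 62 mm in diameter; its origin is the centre of its flat top face, 18 mm above the table (the rail, 75 mm wide, is 12 mm high). Any of the four places in the row may be this pad's.
- reader: The reader: a white round post with a black band, 44 mm in diameter and 85 mm high, fixed on one end of the rail in line with the pads (either end), 90 mm from the centre of the nearest pad. A low dark steel stop block (20 mm high) is at the other end. Its origin is the centre of its underside, 12 mm above the table.
- cup: A small open white porcelain cup, 48 mm across the rim and 42 mm high, loose, standing on the table among the jars; not to be moved. Its origin is the centre of its underside.
Things that resemble listed ones, but are neither listed nor needed, are in the scene too. Leave any green or pink look-alike of the part that bears jar_slim_mid alone.

How it is judged:
By the outcome, as a careful person would: the job done as asked, in the order asked, and still so for the second after the job is handed in, with the robot touching nothing.
It also fails if it takes over 120 s, if anything falls off the work surface, if the arm or the gripper's body presses on something with over 40 N, if the wrist force passes 120 N, or if a joint passes its speed limit or range.

## Working session

There is one attempt and no reset: what is moved stays moved. The work goes in short steps, Python scripts to look and compute and a shell command to move; the robot and the scene stay as the last step left them, time stands still between calls to the robot, and variables do not carry over. Pictures are saved under pics/ and viewed, at most 14 in all, crops included, and the job is handed in when it is done.

```bash
mkdir -p pics; python3 - <<'E'
from plant import ctrl
import cv2
o=ctrl.get_obs();print(o['clock'],o['tool_pos'],o['orientation'],o['opening'])
for c in ("side","top"):
    s=ctrl.snapshot(c);cv2.imwrite(f"pics/{c}0.png",s["frame"][:,:,::-1])
    for n in ["jar_squat_mid","jar_slim_mid","jar_wide_mid","jar_tall_mid","pad_a","reader","cup"]:
        print(c,n,[(round(d["p"],2),[round(float(v),3) for v in d["location"]]) for d in ctrl.mark_of(s,n)])
E
```

```text
0.0 [ 0.2338021  -0.63300939  0.40373634] [ 1.79905211e+02 -9.76389270e-03 -1.59735057e+02] 0.08723275997306826
side jar_squat_mid [(0.82, [0.461, -0.108, 0.022])]
side jar_slim_mid [(0.98, [0.444, 0.124, 0.029]), (0.77, [0.345, 0.142, 0.029]), (0.65, [0.371, 0.213, 0.032]), (0.59, [0.365, 0.079, 0.033]), (0.59, [0.365, 0.0, 0.031])]
side jar_wide_mid [(0.67, [0.45, 0.119, 0.025]), (0.6, [0.485, 0.301, 0.039]), (0.36, [0.461, -0.107, 0.02])]
side jar_tall_mid [(0.85, [0.475, -0.279, 0.047])]
side pad_a [(0.93, [0.616, 0.068, 0.023]), (0.83, [0.605, -0.01, 0.021]), (0.7, [0.601, -0.095, 0.017]), (0.57, [0.587, -0.185, 0.018])]
side reader [(0.62, [0.629, 0.163, 0.01])]
side cup [(0.79, [0.445, -0.001, 0.001]), (0.65, [0.488, 0.299, 0.04])]
top jar_squat_mid [(0.6, [0.461, -0.109, 0.023])]
top jar_slim_mid [(0.89, [0.371, 0.209, 0.032]), (0.74, [0.344, 0.146, 0.029]), (0.5, [0.369, 0.0, 0.033])]
top jar_wide_mid [(0.56, [0.491, 0.3, 0.042])]
top jar_tall_mid [(0.7, [0.471, -0.278, 0.047])]
top pad_a [(0.97, [0.587, -0.179, 0.016]), (0.79, [0.597, -0.098, 0.016]), (0.78, [0.617, 0.072, 0.018]), (0.56, [0.607, -0.015, 0.017]), (0.3, [0.47, -0.278, 0.043])]
top reader [(0.82, [0.629, 0.163, 0.014])]
top cup [(0.81, [0.445, -0.005, -0.001])]
```

```bash
ls; ls pics
```

```text
pics
side0.png
top0.png
```

View pics/side0.png

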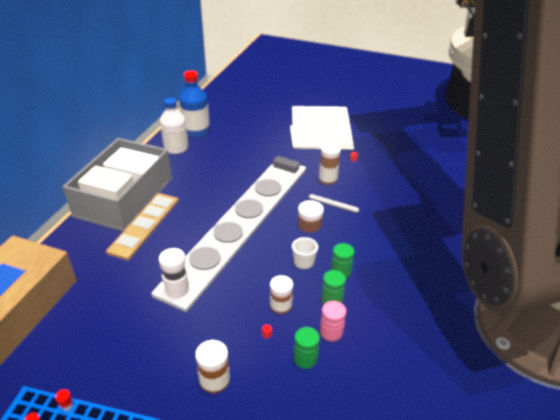

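View pics/top0.png

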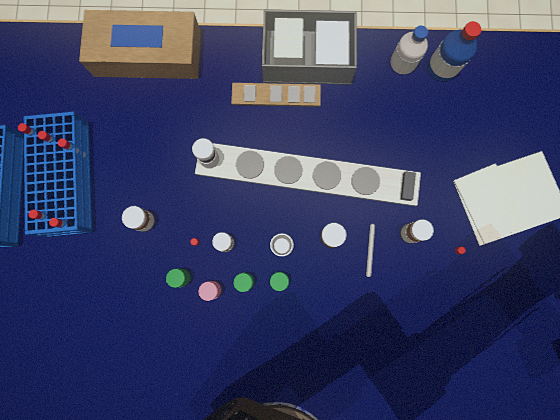

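Top view: the rail runs from the reader (205,152) through the pads (250,163), (288,169), (327,175) and (366,181) to the stop (409,186). Jars are at (137,217) wide, (223,241) slim, (334,235) squat and (419,231) tall, with the cup at (282,244). The green and pink look-alikes are at rows 278-291. The networks agree with this, so next I'll refine the positions with a silhouette fit.

```bash
cat >h.py <<'E'
from plant import ctrl
import numpy as np, cv2
from scipy.optimize import minimize
from scipy.spatial.transform import Rotation as Ro
J={"squat":(46,50,[.461,-.108]),"slim":(60,38,[.444,.124]),"wide":(74,46,[.488,.300]),"tall":(88,42,[.473,-.278])}
def proj(s,X):
    c=np.asarray(X)@np.array(s["R"]).T+s["t"]; p=c@np.array(s["K"]).T
    return p[:,:2]/p[:,2:]
def sil(s,xy,h,d,z0):
    a=np.linspace(0,2*np.pi,40); r=d/2000
    X=[[xy[0]+r*np.cos(t),xy[1]+r*np.sin(t),z] for z in (z0,z0+h/1000) for t in a]
    m=np.zeros((420*4,560*4),np.uint8)
    cv2.fillConvexPoly(m,cv2.convexHull(np.round(proj(s,X)*4+1.5).astype(np.int32)),1)
    return cv2.resize(m.astype(np.float32),(560,420),interpolation=cv2.INTER_AREA)
def fit(shots,j,xy,z0,names=None):
    h,d=J[j][:2]; pairs=[]
    for s in shots:
        m0=sil(s,xy,h,d,z0);best=(0,None)
        for n in J:
            for t in ctrl.trace(s,f"jar_{n}_mid"):
                q=t["pixels"].astype(np.float32);iou=np.minimum(q,m0).sum()/np.maximum(q,m0).sum()
                if iou>best[0]:best=(iou,q)
        if best[0]>.4:pairs.append((s,best[1]))
    if not pairs:return None
    f=lambda v:np.mean([np.abs(sil(s,v,h,d,z0)-q).sum()/q.sum() for s,q in pairs])
    r=minimize(f,xy,method="Nelder-Mead",options=dict(initial_simplex=np.array(xy)+[[0,0],[.006,0],[0,.006]],xatol=2e-4))
    return np.round(r.x,4),round(r.fun,3),len(pairs)
def go(x,y,z,yaw=None):
    """tool-axis shift (mm) and turn (deg) from measured pose to TCP target"""
    o=ctrl.get_obs();R=Ro.from_euler("xyz",o["orientation"],degrees=True)
    y0=o["orientation"][2] if yaw is None else yaw
    d=R.inv().apply(np.array([x,y,z])-o["tool_pos"])*1000
    w=(R.inv()*Ro.from_euler("xyz",[180,0,y0],degrees=True)).as_rotvec(degrees=True)
    return np.round(d,1),np.round(w,2)
E
python3 - <<'E'
from h import *
S=[ctrl.snapshot(c) for c in("side","top")]
for j in J: 
    print(j,fit(S,j,J[j][2],0),[fit([s],j,J[j][2],0) for s in S])
P=[[.617,.070],[.607,-.012],[.599,-.097],[.587,-.182]];C=[]
for s in S:
    L=[]
    for t in ctrl.trace(s,"pad_a"):
        v,u=np.nonzero(t["pixels"]);
        R=np.array(s["R"]);r=R.T@np.linalg.inv(s["K"])@[u.mean(),v.mean(),1];c=-R.T@s["t"]
        X=c+r*(.018-c[2])/r[2];L.append((np.round(X[:2],4).tolist(),len(u)))
    print(L)
    for p in P:
        q=min(L,key=lambda l:np.hypot(*np.subtract(l[0],p)))[0]
        if np.hypot(*np.subtract(q,p))<.015: C.append((P.index(p),q))
k=np.array([c[0] for c in C]);Q=np.array([c[1] for c in C])
f=lambda v:np.sum((v[:2]+np.outer(k*.085,[np.cos(v[2]),np.sin(v[2])])-Q)**2)
r=minimize(f,[.617,.07,-1.69],method="Nelder-Mead",options=dict(xatol=1e-6,fatol=1e-12));v=r.x
print(np.degrees(v[2]),r.fun,[np.round(v[:2]+i*.085*np.array([np.cos(v[2]),np.sin(v[2])]),4) for i in range(4)])
print(go(.473,-.278,.33,-96.8))
E
```

```text
squat (array([ 0.4664, -0.1106]), np.float64(0.076), 1) [(array([ 0.4664, -0.1106]), np.float64(0.076), 1), None]
slim (array([0.4449, 0.1228]), np.float64(0.09), 2) [(array([0.4454, 0.1208]), np.float64(0.067), 1), (array([0.4453, 0.1234]), np.float64(0.093), 1)]
wide (array([0.4893, 0.3012]), np.float64(0.067), 2) [(array([0.4898, 0.2998]), np.float64(0.074), 1), (array([0.4894, 0.3011]), np.float64(0.053), 1)]
tall (array([ 0.4758, -0.277 ]), np.float64(0.096), 2) [(array([ 0.4762, -0.2795]), np.float64(0.066), 1), (array([ 0.4749, -0.274 ]), np.float64(0.108), 1)]
[([0.6172, 0.0745], 605), ([0.5956, -0.0917], 441), ([0.5877, -0.1777], 333)]
[([0.6052, -0.0092], 547), ([0.6173, 0.0745], 611), ([0.5857, -0.1782], 623), ([0.5966, -0.0937], 629)]
-96.87843290056233 1.0152287715027625e-05 [array([0.6168, 0.0753]), array([ 0.6066, -0.0091]), array([ 0.5964, -0.0935]), array([ 0.5862, -0.1779])]
(array([-347.4,  250.3,   74.7]), array([ -0.  ,  -0.  , -62.93]))
```

```bash
python3 -m inch '[0,-35,25,7,0,0,-6.3,0,-70,50,15,0,0,-12.6,0,-105,75,22,0,0,-18.9,0,-139,100,30,0,0,-25.2,0,-174,125,37,0,0,-31.5]'; python3 -c "
from h import *
print(go(.4755,-.277,.33,-96.9))"
```

```text
clock: 4.7
tool_pos: [0.3543, -0.4542, 0.3675]
orientation: [-180.0, 0.0, -128.0]
force: [0.4, 0.0, 0.5]
opening: 0.0873
gripper_force: 0.0
(array([-214.3,   13.5,   37.5]), array([-2.000e-02, -0.000e+00, -3.109e+01]))
```

```bash
python3 -m inch '[0,-43,3,8,0,0,-6.2,0,-86,6,15,0,0,-12.4,0,-129,9,23,0,0,-18.6,0,-172,11,30,0,0,-25,0,-214,13.5,37.5,0,0,-31.1]';python3 -m inch '[0,0,0,0,0,0,0]'; python3 -c "
from h import *
print(go(.4755,-.277,.214,-96.9))"
```

```text
clock: 5.2
tool_pos: [0.4764, -0.2776, 0.3303]
orientation: [-179.9, -0.0, -96.9]
force: [0.8, -0.5, 0.5]
opening: 0.0874
gripper_force: 0.0
clock: 5.3
tool_pos: [0.4777, -0.2759, 0.3295]
orientation: [180.0, 0.0, -96.7]
force: [-0.8, -0.2, 0.1]
opening: 0.088
gripper_force: 0.0
(array([  1.4,   2.1, 115.5]), array([0.01, 0.02, 0.21]))
```

```bash
python3 -m inch '[0,1,1.5,40,0,0,0,0,1,1.5,80,0,0,0,0,1,1.5,105,0,0,0,0,1,1.5,115,0,0,0,0,1,1.5,115,0,0,0]';python3 -m inch '[1,0,0,0,0,0,0,1,0,0,0,0,0,0,1,0,0,0,0,0,0,1,0,0,0,0,0,0,1,0,0,0,0,0,0]';python3 -m inch '[1,0,0,0,0,0,0,1,0,0,0,0,0,0]'; python3 -c "
from h import *
print(go(.4755,-.277,.214,-96.9));print(go(.586,-.178,.214+.07,-96.9))"
```

```text
clock: 5.8
tool_pos: [0.4736, -0.2802, 0.2142]
orientation: [179.9, 0.0, -97.2]
force: [-0.9, 0.2, 0.7]
opening: 0.0874
gripper_force: 0.0
clock: 6.3
tool_pos: [0.474, -0.28, 0.2157]
orientation: [-179.9, -0.0, -97.1]
force: [-0.1, 0.3, 0.6]
opening: 0.0531
gripper_force: 0.0
clock: 6.5
tool_pos: [0.4742, -0.28, 0.2154]
orientation: [-180.0, -0.0, -97.1]
force: [-0.2, 0.3, 2.4]
opening: 0.0419
gripper_force: 30.0
(array([-3.2, -0.9,  1.4]), array([-0.04, -0.01, -0.22]))
(array([-115.1,  -98.4,  -68.5]), array([-0.04, -0.01, -0.22]))
```

```bash
python3 -m inch '[1,0,0,-15,0,0,0,1,0,0,-45,0,0,0,1,0,0,-69,0,0,0,1,-30,-25,-69,0,0,0,1,-60,-50,-69,0,0,0]';python3 -m inch '[1,-30,-26,0,0,0,0,1,-50,-44,0,0,0,0,1,-55,-48,0,0,0,0,1,-55,-48,0,0,0,0,1,-55,-48,0,0,0,0]'; python3 - <<'E'
from h import *
o=ctrl.get_obs();print(o['tool_pos'],o['opening'])
z0=o['tool_pos'][2]-.2155
S=[ctrl.snapshot(c) for c in("side","top")]
for s,c in zip(S,"st"): cv2.imwrite(f"pics/{c}1.png",s["frame"][:,:,::-1])
for s in S: print(fit([s],"tall",[.586,-.178],z0))
cv2.imwrite("pics/both1.png",np.hstack([cv2.resize(s["frame"][100:300,x:x+200,::-1],(400,400)) for s,x in zip(S,(180,280))]))
print(go(.586,-.178,.214+.0185,-96.9))
E
```

```text
clock: 7.0
tool_pos: [0.5312, -0.2266, 0.2853]
orientation: [-179.9, 0.0, -97.3]
force: [-0.1, -0.9, -0.5]
opening: 0.0415
gripper_force: 30.0
clock: 7.5
tool_pos: [0.5848, -0.1783, 0.2837]
orientation: [179.9, -0.0, -97.1]
force: [-0.2, -0.4, -0.6]
opening: 0.0418
gripper_force: 30.0
[ 0.58476565 -0.17830789  0.28369186] 0.0417564627761955
(array([ 0.5861, -0.1776]), np.float64(0.245), 1)
None
(array([-0.3, -0.6, 51.8]), array([-0.01,  0.  , -0.25]))
```

View pics/both1.png

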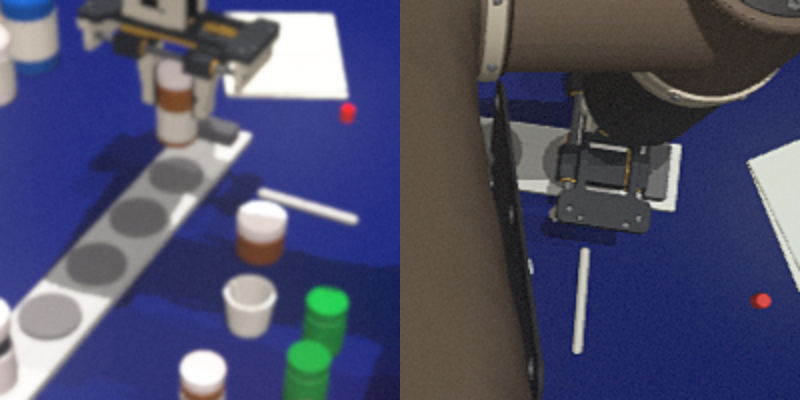

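The jar is held upright over pad 4; in the left half the jar is at (177,105). The side fit puts it within about 2 mm of the pad centre, so I'll lower it.

```bash
python3 -m inch '[1,0,-1,20,0,0,0,1,0,-1,38,0,0,0,1,0,-1,46,0,0,0,1,0,-1,48.5,0,0,0,1,0,-1,48.5,0,0,0]';python3 -m inch '[1,0,0,0.7,0,0,0,1,0,0,1.2,0,0,0,1,0,0,1.2,0,0,0]'
```

```text
clock: 8.5
tool_pos: [0.5866, -0.1782, 0.2358]
orientation: [180.0, -0.0, -97.1]
force: [0.4, -0.3, -1.0]
opening: 0.0415
gripper_force: 30.0
clock: 8.8
tool_pos: [0.5866, -0.1782, 0.235]
orientation: [-180.0, 0.0, -97.1]
force: [0.2, -0.3, -1.9]
opening: 0.0415
gripper_force: 30.0
```

```bash
python3 -m inch '[1,0,0,0.5,0,0,0,1,0,0,1,0,0,0,1,0,0,1,0,0,0]';python3 -m inch '[1,0,0,0.5,0,0,0,1,0,0,1,0,0,0,1,0,0,1,0,0,0]'
```

```text
clock: 9.1
tool_pos: [0.5864, -0.1781, 0.2334]
orientation: [180.0, 0.0, -97.1]
force: [-0.3, 0.3, -1.5]
opening: 0.0419
gripper_force: 30.0
clock: 9.4
tool_pos: [0.5865, -0.1782, 0.2334]
orientation: [-180.0, -0.0, -97.1]
force: [-2.5, 0.6, 7.2]
opening: 0.0415
gripper_force: 30.0
```

```bash
python3 -m inch '[0,0,0,-0.5,0,0,0,0,0,0,-0.5,0,0,0,0,0,0,-0.5,0,0,0,0,0,0,-0.5,0,0,0,0,0,0,-0.5,0,0,0]';python3 -m inch '[0,0,0,-15,0,0,0,0,0,0,-45,0,0,0,0,0,0,-90,0,0,0,0,0,0,-110,0,0,0,0,0,0,-110,0,0,0]';python3 - <<'E'
from h import *
s=ctrl.snapshot("side")
print(fit([s],"tall",[.586,-.178],.018),fit([s],"squat",[.464,-.109],0))
print([(d["p"],d["location"]) for d in ctrl.mark_of(s,"jar_tall_mid")+ctrl.mark_of(s,"jar_squat_mid")])
print(go(.464,-.110,.30,-96.9))
E
```

```text
clock: 9.9
tool_pos: [0.5865, -0.1782, 0.2328]
orientation: [180.0, -0.0, -97.1]
force: [0.5, -0.4, -0.6]
opening: 0.076
gripper_force: 0.0
clock: 10.4
tool_pos: [0.5874, -0.1783, 0.347]
orientation: [-179.6, 0.0, -97.1]
force: [0.1, 0.8, -0.4]
opening: 0.0878
gripper_force: 0.0
(array([ 0.5881, -0.1776]), np.float64(0.053), 1) (array([ 0.4667, -0.1116]), np.float64(0.045), 1)
[(0.97, [0.5886, -0.18, 0.0621]), (0.21, [0.602, -0.0969, 0.0165]), (0.66, [0.4629, -0.1061, 0.0218]), (0.34, [0.5874, -0.1843, 0.0191])]
(array([-52.4, 130. ,  42.6]), array([ 0.05, -0.01, -0.23]))
```

```bash
python3 -m inch '[0,-17,43,14,0,0,0,0,-34,86,28,0,0,0,0,-49,122,40,0,0,0,0,-52.4,130,42.6,0,0,0,0,-52.4,130,42.6,0,0,0]';python3 -m inch '[0,0,0,0,0,0,0,0,0,0,0,0,0,0]';python3 -c "
from h import *
print(go(.464,-.110,.189,-96.9))"
```

```text
clock: 11.45
tool_pos: [0.463, -0.1096, 0.3005]
orientation: [-180.0, 0.0, -97.0]
force: [0.5, -0.5, -0.4]
opening: 0.0875
gripper_force: 0.0
clock: 11.65
tool_pos: [0.4652, -0.1102, 0.3008]
orientation: [-179.9, 0.0, -97.1]
force: [0.8, 0.3, 0.1]
opening: 0.0879
gripper_force: 0.0
(array([-1.000e-01,  1.400e+00,  1.118e+02]), array([-0.06,  0.  , -0.24]))
```

```bash
python3 -m inch '[0,0,0,45,0,0,0,0,0,0,85,0,0,0,0,0,0,105,0,0,0,0,0,0,111,0,0,0,0,0,0,111,0,0,0]';python3 -m inch '[1,0,0,0,0,0,0,1,0,0,0,0,0,0,1,0,0,0,0,0,0,1,0,0,0,0,0,0,1,0,0,0,0,0,0]';python3 -m inch '[1,0,0,0,0,0,0,1,0,0,0,0,0,0]'; python3 -c "
from h import *
print(go(.617,.0755,.289,-96.9))"
```

```text
clock: 12.15
tool_pos: [0.4646, -0.1103, 0.1887]
orientation: [179.9, -0.0, -97.2]
force: [0.5, -0.3, 0.3]
opening: 0.0879
gripper_force: 0.0
clock: 12.65
tool_pos: [0.4641, -0.11, 0.1898]
orientation: [-179.9, 0.0, -97.1]
force: [-0.1, 0.3, -1.0]
opening: 0.0532
gripper_force: 0.0
clock: 12.85
tool_pos: [0.4643, -0.11, 0.1898]
orientation: [-179.9, 0.0, -97.1]
force: [-1.1, 1.3, 6.1]
opening: 0.0497
gripper_force: 30.0
(array([-203. , -128.7,  -99. ]), array([-0.05,  0.01, -0.21]))
```

```bash
python3 -m inch '[1,0,0,-20,0,0,0,1,0,0,-60,0,0,0,1,0,0,-99,0,0,0,1,-38,-24,-99,0,0,0,1,-76,-48,-99,0,0,0]';python3 -m inch '[1,-38,-24,0,0,0,0,1,-76,-48,0,0,0,0,1,-110,-70,0,0,0,0,1,-127,-80.7,0,0,0,0,1,-127,-80.7,0,0,0,0]';python3 -m inch '[1,0,0,0,0,0,0,1,0,0,0,0,0,0]'; python3 - <<'E'
from h import *
o=ctrl.get_obs();z0=o['tool_pos'][2]-.1898
s=ctrl.snapshot("side");print(fit([s],"squat",[.617,.0755],z0))
cv2.imwrite("pics/s2.png",cv2.resize(s["frame"][100:350,100:350,::-1],(500,500)))
print(go(.617,.0755,.2085,-96.9))
E
```

```text
clock: 13.35
tool_pos: [0.5213, -0.0403, 0.2902]
orientation: [-179.8, 0.1, -97.3]
force: [1.0, -2.0, -1.2]
opening: 0.0493
gripper_force: 30.0
clock: 13.85
tool_pos: [0.6182, 0.0776, 0.2872]
orientation: [180.0, -0.0, -97.0]
force: [-0.3, -0.5, -1.4]
opening: 0.0498
gripper_force: 30.0
clock: 14.05
tool_pos: [0.6161, 0.0748, 0.288]
orientation: [179.9, -0.0, -97.2]
force: [-1.0, 0.6, -0.9]
opening: 0.0494
gripper_force: 30.0
(array([0.6179, 0.0749]), np.float64(0.471), 1)
(array([-0.7, -0.3, 80.2]), array([-0.02,  0.01, -0.27]))
```

View pics/s2.png

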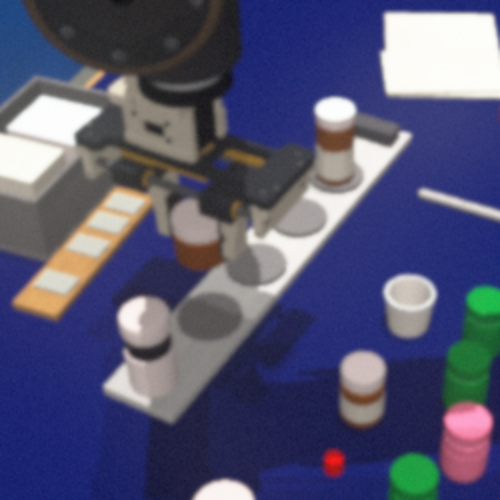

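The tall jar stands on the last pad (335,145) and the squat jar is held at (197,235), above pad 1 (210,315). Lowering it now.

```bash
python3 -m inch '[1,-0.7,0,30,0,0,0,1,-0.7,0,60,0,0,0,1,-0.7,0,75,0,0,0,1,-0.7,0,78,0,0,0,1,-0.7,0,78,0,0,0]';python3 -m inch '[1,0,0,0.5,0,0,0,1,0,0,1,0,0,0,1,0,0,1,0,0,0]'
```

```text
clock: 14.8
tool_pos: [0.617, 0.076, 0.2104]
orientation: [180.0, -0.0, -97.1]
force: [-0.3, -0.7, -0.3]
opening: 0.0495
gripper_force: 30.0
clock: 15.1
tool_pos: [0.6172, 0.0762, 0.2103]
orientation: [-179.9, 0.0, -97.1]
force: [-0.5, 0.4, -0.9]
opening: 0.0495
gripper_force: 30.0
```

```bash
python3 -m inch '[1,0,0,0.5,0,0,0,1,0,0,1,0,0,0,1,0,0,1,0,0,0]'
```

```text
clock: 15.4
tool_pos: [0.6169, 0.0761, 0.2084]
orientation: [-180.0, 0.0, -97.1]
force: [-0.1, -0.4, -1.1]
opening: 0.0498
gripper_force: 30.0
```

```bash
python3 -m inch '[1,0,0,0.5,0,0,0,1,0,0,1,0,0,0,1,0,0,1,0,0,0]'
```

```text
clock: 15.7
tool_pos: [0.617, 0.0761, 0.2079]
orientation: [-180.0, -0.0, -97.1]
force: [-2.9, 0.1, 5.1]
opening: 0.0498
gripper_force: 30.0
```

```bash
python3 -m inch '[0,0,0,-0.5,0,0,0,0,0,0,-0.5,0,0,0,0,0,0,-0.5,0,0,0,0,0,0,-0.5,0,0,0,0,0,0,-0.5,0,0,0]';python3 -m inch '[0,0,0,-15,0,0,0,0,0,0,-45,0,0,0,0,0,0,-90,0,0,0,0,0,0,-125,0,0,0,0,0,0,-125,0,0,0]';python3 - <<'E'
from h import *
s=ctrl.snapshot("side")
print(fit([s],"squat",[.617,.075],.018),fit([s],"tall",[.586,-.178],.018),fit([s],"wide",[.489,.301],0))
print(go(.489,.301,.32,-96.9))
E
```

```text
clock: 16.2
tool_pos: [0.617, 0.0761, 0.2077]
orientation: [180.0, -0.0, -97.1]
force: [-0.3, -0.5, 0.2]
opening: 0.0839
gripper_force: 0.0
clock: 16.7
tool_pos: [0.6185, 0.0765, 0.3389]
orientation: [-179.5, 0.2, -97.1]
force: [-0.2, -0.5, -0.2]
opening: 0.0877
gripper_force: 0.0
(array([0.6178, 0.0773]), np.float64(0.042), 1) (array([ 0.5884, -0.1776]), np.float64(0.073), 1) (array([0.4899, 0.3   ]), np.float64(0.049), 1)
(array([-207.3,  154.9,   12.5]), array([ 0.03, -0.02, -0.23]))
```

```bash
python3 -m inch '[0,-38,28,2,0,0,0,0,-76,57,4,0,0,0,0,-114,85,6,0,0,0,0,-152,114,9,0,0,0,0,-185,138,11,0,0,0]';python3 -m inch '[0,-22,17,2,0,0,0,0,-22,17,2,0,0,0,0,-22,17,2,0,0,0,0,-22,17,2,0,0,0]';python3 -c "
from h import *
print(go(.4895,.3005,.207,-96.9))"
```

```text
clock: 17.85
tool_pos: [0.5016, 0.2785, 0.3219]
orientation: [-180.0, 0.0, -97.1]
force: [1.1, 0.9, -0.5]
opening: 0.0875
gripper_force: 0.0
clock: 18.25
tool_pos: [0.4891, 0.3003, 0.3199]
orientation: [-180.0, -0.0, -97.1]
force: [0.6, -0.6, -0.5]
opening: 0.0875
gripper_force: 0.0
(array([ -0.2,  -0.4, 112.9]), array([-0.  , -0.  , -0.25]))
```

```bash
python3 -m inch '[0,0,0,45,0,0,0,0,0,0,85,0,0,0,0,0,0,106,0,0,0,0,0,0,113,0,0,0,0,0,0,113,0,0,0]';python3 -m inch '[1,0,0,0,0,0,0,1,0,0,0,0,0,0,1,0,0,0,0,0,0,1,0,0,0,0,0,0,1,0,0,0,0,0,0]';python3 -m inch '[1,0,0,0,0,0,0,1,0,0,0,0,0,0]';python3 -m inch '[1,0,0,-20,0,0,0,1,0,0,-60,0,0,0,1,0,0,-105,0,0,0,1,0,0,-120,0,0,0,1,0,0,-120,0,0,0]'; python3 -c "
from h import *
print(go(.5965,-.093,.325,-96.9))"
```

```text
clock: 18.75
tool_pos: [0.4893, 0.3, 0.2062]
orientation: [180.0, -0.1, -97.2]
force: [-0.3, 0.3, 0.1]
opening: 0.0873
gripper_force: 0.0
clock: 19.25
tool_pos: [0.4889, 0.3009, 0.2074]
orientation: [-180.0, 0.0, -97.1]
force: [0.6, -1.6, -0.1]
opening: 0.053
gripper_force: 0.0
clock: 19.45
tool_pos: [0.4889, 0.3009, 0.2071]
orientation: [-180.0, 0.0, -97.1]
force: [-0.2, 0.2, 3.0]
opening: 0.0458
gripper_force: 30.0
clock: 19.95
tool_pos: [0.4892, 0.3012, 0.3296]
orientation: [-179.8, 0.2, -97.1]
force: [-1.1, 0.1, -2.3]
opening: 0.0458
gripper_force: 30.0
(array([ 377.9, -155.3,    3.5]), array([-0.16,  0.24, -0.22]))
```

```bash
python3 -m inch '[1,42,-17,0,0,0,0,1,84,-34,0,0,0,0,1,126,-52,0,0,0,0,1,168,-69,0,0,0,0,1,210,-86,0,0,0,0]';python3 -m inch '[1,42,-17,0,0,0,0,1,84,-34,0,0,0,0,1,126,-52,0,0,0,0,1,158,-65,0,0,0,0,1,168,-69,0,0,0,0]'; python3 -m inch '[1,0,0,0,0,0,0,1,0,0,0,0,0,0]';python3 - <<'E'
from h import *
o=ctrl.get_obs();z0=o['tool_pos'][2]-.2071
s=ctrl.snapshot("side");print(fit([s],"wide",[.5965,-.093],z0))
print(go(.5965,-.093,.2255,-96.9))
E
```

```text
clock: 20.45
tool_pos: [0.5477, 0.0799, 0.325]
orientation: [179.9, -0.1, -97.1]
force: [1.7, 0.4, -1.8]
opening: 0.0456
gripper_force: 30.0
clock: 20.95
tool_pos: [0.5956, -0.0966, 0.3245]
orientation: [179.8, -0.0, -97.3]
force: [-1.1, 0.6, -2.8]
opening: 0.0455
gripper_force: 30.0
clock: 21.15
tool_pos: [0.5953, -0.0932, 0.3255]
orientation: [179.9, -0.0, -97.2]
force: [0.1, 0.0, -2.8]
opening: 0.0455
gripper_force: 30.0
(array([ 0.5968, -0.0935]), np.float64(0.245), 1)
(array([  0.4,  -0.9, 101.4]), array([-0.01,  0.01, -0.14]))
```

```bash
python3 -m inch '[1,0,-1,35,0,0,0,1,0,-1,70,0,0,0,1,0,-1,92,0,0,0,1,0,-1,98,0,0,0,1,0,-1,98,0,0,0]';python3 -m inch '[1,0,0,0.7,0,0,0,1,0,0,1.2,0,0,0,1,0,0,1.2,0,0,0]';python3 -m inch '[1,0,0,0.5,0,0,0,1,0,0,0.8,0,0,0,1,0,0,0.8,0,0,0]'
```

```text
clock: 21.9
tool_pos: [0.5967, -0.0932, 0.2284]
orientation: [179.9, -0.0, -97.1]
force: [0.1, -0.9, -1.6]
opening: 0.0455
gripper_force: 30.0
clock: 22.2
tool_pos: [0.5971, -0.0936, 0.2289]
orientation: [-179.9, 0.0, -97.1]
force: [0.0, -0.2, -1.9]
opening: 0.0456
gripper_force: 30.0
clock: 22.5
tool_pos: [0.5967, -0.0937, 0.227]
orientation: [-180.0, 0.0, -97.1]
force: [-0.4, -0.6, -1.8]
opening: 0.0452
gripper_force: 30.0
```

```bash
python3 -m inch '[1,0,0,0.5,0,0,0,1,0,0,1,0,0,0,1,0,0,1,0,0,0]';python3 -m inch '[1,0,0,0.4,0,0,0,1,0,0,0.8,0,0,0,1,0,0,0.8,0,0,0]'
```

```text
clock: 22.8
tool_pos: [0.5967, -0.0937, 0.2257]
orientation: [180.0, -0.0, -97.1]
force: [0.5, 0.8, -1.8]
opening: 0.0456
gripper_force: 30.0
clock: 23.1
tool_pos: [0.5968, -0.0937, 0.2252]
orientation: [-180.0, -0.0, -97.1]
force: [-0.7, -0.3, -0.2]
opening: 0.0453
gripper_force: 30.0
```

```bash
python3 -m inch '[1,0,0,0.4,0,0,0,1,0,0,0.4,0,0,0]';python3 -m inch '[0,0,0,-0.3,0,0,0,0,0,0,-0.3,0,0,0,0,0,0,-0.3,0,0,0,0,0,0,-0.3,0,0,0,0,0,0,-0.3,0,0,0]';python3 -m inch '[0,0,0,-15,0,0,0,0,0,0,-45,0,0,0,0,0,0,-85,0,0,0,0,0,0,-105,0,0,0,0,0,0,-105,0,0,0]';python3 - <<'E'
from h import *
s=ctrl.snapshot("side")
print(fit([s],"wide",[.5965,-.093],.018),fit([s],"slim",[.445,.122],0))
print(go(.445,.1225,.30,-96.9))
E
```

```text
clock: 23.3
tool_pos: [0.5967, -0.0937, 0.2251]
orientation: [-180.0, -0.0, -97.1]
force: [-1.9, 0.9, 5.1]
opening: 0.0456
gripper_force: 30.0
clock: 23.8
tool_pos: [0.5967, -0.0937, 0.2248]
orientation: [180.0, -0.0, -97.1]
force: [0.7, 0.6, 0.8]
opening: 0.0797
gripper_force: 0.0
clock: 24.3
tool_pos: [0.5977, -0.0937, 0.3338]
orientation: [-179.6, 0.1, -97.1]
force: [-0.4, 0.4, -0.1]
opening: 0.0877
gripper_force: 0.0
(array([ 0.5972, -0.0956]), np.float64(0.067), 1) (array([0.4469, 0.12  ]), np.float64(0.062), 1)
(array([-195.7,  177.3,   29.3]), array([ 0.08, -0.02, -0.23]))
```

```bash
python3 -m inch '[0.25,-36,32,0,0,0,0,0.25,-72,65,2,0,0,0,0.25,-108,97,6,0,0,0,0.25,-144,130,15,0,0,0,0.25,-175,158,22,0,0,0]';python3 -m inch '[0.25,-20,19,7,0,0,0,0.25,-20,19,7,0,0,0,0.25,-20,19,7,0,0,0,0.25,-20,19,7,0,0,0]';python3 -c "
from h import *
print(go(.4455,.122,.199,-96.9))"
```

```text
clock: 25.25
tool_pos: [0.4602, 0.1008, 0.3076]
orientation: [180.0, 0.0, -97.1]
force: [0.5, 0.7, -0.1]
opening: 0.0661
gripper_force: 0.0
clock: 25.65
tool_pos: [0.4457, 0.1216, 0.3011]
orientation: [-180.0, -0.0, -97.1]
force: [-0.3, 0.4, 0.0]
opening: 0.0661
gripper_force: 0.0
(array([ -0.4,   0.3, 102.1]), array([-0.01, -0.  , -0.23]))
```

```bash
python3 -m inch '[0.25,0,0,40,0,0,0,0.25,0,0,80,0,0,0,0.25,0,0,97,0,0,0,0.25,0,0,102,0,0,0,0.25,0,0,102,0,0,0]';python3 -m inch '[1,0,0,0,0,0,0,1,0,0,0,0,0,0,1,0,0,0,0,0,0,1,0,0,0,0,0,0,1,0,0,0,0,0,0]';python3 -m inch '[1,0,0,0,0,0,0,1,0,0,0,0,0,0]';python3 -m inch '[1,0,0,-20,0,0,0,1,0,0,-60,0,0,0,1,0,0,-95,0,0,0,1,0,0,-105,0,0,0,1,0,0,-105,0,0,0]'; python3 -c "
from h import *
print(go(.607,-.0085,.30,-96.9))"
```

```text
clock: 26.15
tool_pos: [0.4458, 0.1212, 0.1986]
orientation: [180.0, -0.1, -97.2]
force: [0.5, -0.1, 0.5]
opening: 0.0658
gripper_force: 0.0
clock: 26.65
tool_pos: [0.4455, 0.122, 0.1996]
orientation: [-179.9, 0.0, -97.1]
force: [-0.3, -0.5, 6.2]
opening: 0.0377
gripper_force: 30.0
clock: 26.85
tool_pos: [0.4455, 0.122, 0.1996]
orientation: [-180.0, 0.0, -97.1]
force: [-1.3, -0.3, 7.2]
opening: 0.0377
gripper_force: 30.0
clock: 27.35
tool_pos: [0.4455, 0.122, 0.3054]
orientation: [-179.9, 0.2, -97.1]
force: [-0.3, -0.0, -0.8]
opening: 0.0375
gripper_force: 30.0
(array([ 109.5, -176.4,    5.5]), array([-0.14,  0.16, -0.22]))
```

```bash
python3 -m inch '[1,25,-40,0,0,0,0,1,50,-80,0,0,0,0,1,75,-120,0,0,0,0,1,95,-153,0,0,0,0,1,109.5,-176.4,0,0,0,0]'; python3 -m inch '[1,0,0,0,0,0,0,1,0,0,0,0,0,0,1,0,0,0,0,0,0]';python3 - <<'E'
from h import *
o=ctrl.get_obs();z0=o['tool_pos'][2]-.1996
s=ctrl.snapshot("side");print(fit([s],"slim",[.607,-.0085],z0))
print(go(.607,-.0085,.2182,-96.9))
E
```

```text
clock: 27.85
tool_pos: [0.6079, -0.0106, 0.301]
orientation: [179.8, -0.1, -97.2]
force: [-0.2, 0.9, -0.7]
opening: 0.0371
gripper_force: 30.0
clock: 28.15
tool_pos: [0.6059, -0.0085, 0.3025]
orientation: [179.9, -0.0, -97.1]
force: [-0.5, 0.3, -1.7]
opening: 0.0372
gripper_force: 30.0
(array([ 0.6067, -0.0109]), np.float64(0.509), 1)
(array([ 0.3, -0.6, 86.1]), array([-0.03,  0.02, -0.17]))
```

```bash
python3 -m inch '[1,0,-0.7,35,0,0,0,1,0,-0.7,65,0,0,0,1,0,-0.7,79,0,0,0,1,0,-0.7,82.5,0,0,0,1,0,-0.7,82.5,0,0,0]';python3 -m inch '[1,0,0,0.5,0,0,0,1,0,0,1,0,0,0,1,0,0,1,0,0,0]';python3 -m inch '[1,0,0,0.5,0,0,0,1,0,0,0.8,0,0,0,1,0,0,0.8,0,0,0]'
```

```text
clock: 28.9
tool_pos: [0.6077, -0.0086, 0.2218]
orientation: [-180.0, -0.0, -97.1]
force: [-0.1, 0.3, -1.7]
opening: 0.0376
gripper_force: 30.0
clock: 29.2
tool_pos: [0.6077, -0.0088, 0.2214]
orientation: [-179.9, 0.0, -97.1]
force: [0.3, -0.3, -0.2]
opening: 0.0375
gripper_force: 30.0
clock: 29.5
tool_pos: [0.6074, -0.0089, 0.2197]
orientation: [-180.0, 0.0, -97.1]
force: [0.8, 0.3, -2.3]
opening: 0.0376
gripper_force: 30.0
```

```bash
python3 -m inch '[1,0,0,0.6,0,0,0,1,0,0,1.2,0,0,0,1,0,0,1.2,0,0,0]';python3 -m inch '[1,0,0,0.4,0,0,0,1,0,0,0.8,0,0,0,1,0,0,0.8,0,0,0]'
```

```text
clock: 29.8
tool_pos: [0.6074, -0.0089, 0.2183]
orientation: [180.0, -0.0, -97.1]
force: [0.1, 0.4, -0.7]
opening: 0.0375
gripper_force: 30.0
clock: 30.1
tool_pos: [0.6075, -0.0089, 0.2177]
orientation: [-180.0, -0.0, -97.1]
force: [-0.6, -0.1, -0.2]
opening: 0.0375
gripper_force: 30.0
```

Next a slight press to confirm contact, then release, retreat and move clear of the top view.

```bash
python3 -m inch '[1,0,0,0.5,0,0,0,1,0,0,0.5,0,0,0]';python3 -m inch '[0,0,0,-0.3,0,0,0,0,0,0,-0.3,0,0,0,0,0,0,-0.3,0,0,0,0,0,0,-0.3,0,0,0,0,0,0,-0.3,0,0,0]';python3 -m inch '[0,0,0,-15,0,0,0,0,0,0,-45,0,0,0,0,0,0,-90,0,0,0,0,0,0,-130,0,0,0,0,0,0,-130,0,0,0]';python3 -m inch '[0,30,40,-10,0,0,0,0,60,80,-20,0,0,0,0,90,110,-30,0,0,0,0,120,140,-30,0,0,0,0,150,160,-30,0,0,0]';python3 -m inch '[0,45,0,0,0,0,0,0,90,0,0,0,0,0,0,135,0,0,0,0,0,0,180,0,0,0,0,0,0,225,0,0,0,0,0]';python3 -m inch '[0,45,0,0,0,0,0,0,90,0,0,0,0,0,0,120,0,0,0,0,0,0,120,0,0,0,0,0,0,120,0,0,0,0,0]';python3 - <<'E'
from h import *
S=[ctrl.snapshot(c) for c in("side","top")]
for j,p in zip(("squat","slim","wide","tall"),([.617,.075],[.607,-.009],[.5965,-.0935],[.586,-.178])):
    print(j,fit(S,j,p,.018),[fit([s],j,p,.018) for s in S])
print([(d["p"],d["location"]) for d in ctrl.mark_of(S[0],"cup")])
cv2.imwrite("pics/s9.png",S[0]["frame"][:,:,::-1]);cv2.imwrite("pics/t9.png",S[1]["frame"][:,:,::-1])
E
```

```text
clock: 30.3
tool_pos: [0.6074, -0.0089, 0.2176]
orientation: [-180.0, -0.0, -97.1]
force: [-1.6, 0.3, 5.1]
opening: 0.0374
gripper_force: 30.0
clock: 30.8
tool_pos: [0.6075, -0.0088, 0.2174]
orientation: [180.0, 0.0, -97.1]
force: [-0.4, 0.2, 0.1]
opening: 0.0721
gripper_force: 0.0
clock: 31.3
tool_pos: [0.6091, -0.0087, 0.354]
orientation: [-179.4, 0.2, -97.1]
force: [0.5, 0.3, 0.1]
opening: 0.0876
gripper_force: 0.0
clock: 31.8
tool_pos: [0.4278, -0.1386, 0.3778]
orientation: [-179.9, 0.0, -97.1]
force: [0.8, 0.1, 0.7]
opening: 0.0877
gripper_force: 0.0
clock: 32.3
tool_pos: [0.4015, -0.3629, 0.3775]
orientation: [-180.0, -0.0, -97.1]
force: [1.2, 0.3, -0.3]
opening: 0.0875
gripper_force: 0.0
clock: 32.8
tool_pos: [0.3868, -0.4807, 0.3765]
orientation: [179.9, 0.0, -97.2]
force: [-0.4, -0.2, 0.8]
opening: 0.0873
gripper_force: 0.0
squat (array([0.6163, 0.0795]), np.float64(0.077), 2) [(array([0.618 , 0.0768]), np.float64(0.07), 1), (array([0.6167, 0.0802]), np.float64(0.058), 1)]
slim (array([ 0.6074, -0.0092]), np.float64(0.104), 2) [(array([ 0.6084, -0.0112]), np.float64(0.068), 1), (array([ 0.6069, -0.0088]), np.float64(0.119), 1)]
wide (array([ 0.5965, -0.0931]), np.float64(0.074), 2) [(array([ 0.5976, -0.0961]), np.float64(0.055), 1), (array([ 0.5959, -0.0922]), np.float64(0.065), 1)]
tall (array([ 0.5864, -0.174 ]), np.float64(0.082), 2) [(array([ 0.5876, -0.1769]), np.float64(0.085), 1), (array([ 0.5863, -0.1732]), np.float64(0.059), 1)]
[(0.83, [0.443, -0.0014, 0.0036])]
```

View pics/s9.png

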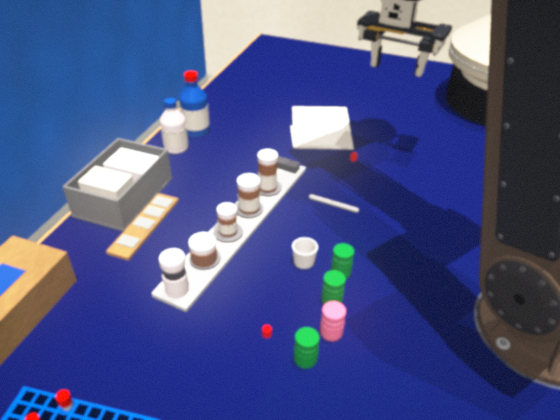

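View pics/t9.png

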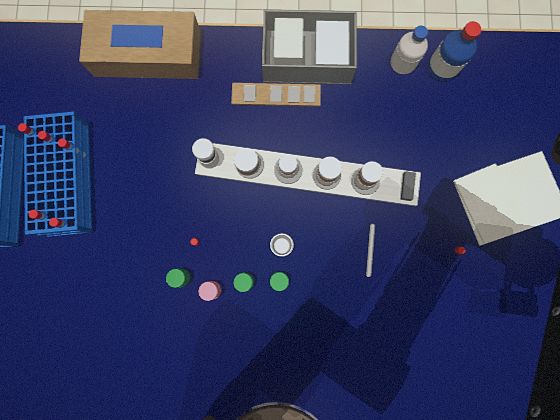

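All four jars stand in order. In the top view the rail runs (205,150) to (409,186), and the cup at (282,244) hasn't moved. Squat and tall may sit a few mm off-centre, so I'll look closer.

```bash
python3 - <<'E'
from h import *
out=[]
for c,(x,y,w,h) in dict(t=(190,130,240,80),s=(150,140,160,170)).items():
    im=cv2.imread(f"pics/{c}9.png");s=ctrl.snapshot("top" if c=="t" else "side")
    im=cv2.resize(im[y:y+h,x:x+w],None,fx=3.3,fy=3.3,interpolation=cv2.INTER_CUBIC)
    for p in([.6168,.0753],[.6066,-.0091],[.5964,-.0935],[.5862,-.1779]):
        a=np.linspace(0,6.283,60);q=proj(s,[[p[0]+.031*np.cos(t),p[1]+.031*np.sin(t),.018] for t in a])
        cv2.polylines(im,[np.round(((q-[x,y]+.5)*3.3)).astype(np.int32)],True,(0,255,0),1)
    cv2.imwrite(f"pics/{c}10.png",im)
E
```

```text
(no output)
```

View pics/t10.png

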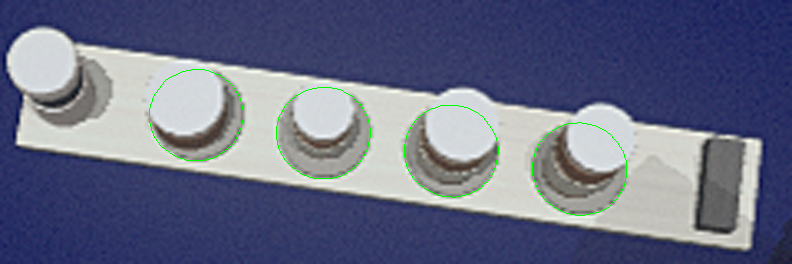

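View pics/s10.png

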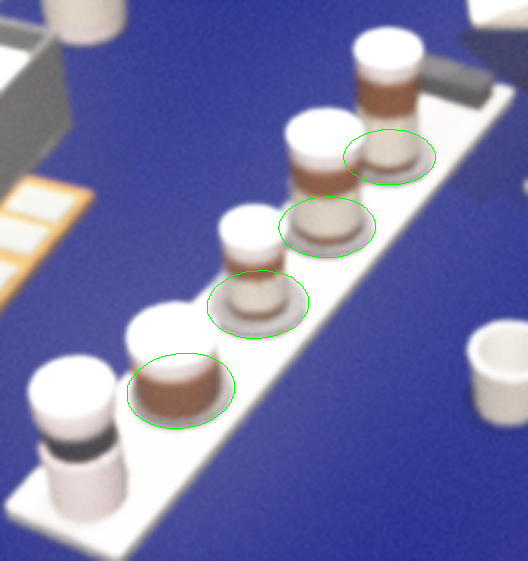

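Both views suggest the squat and tall jars sit about 3–4 mm toward the reader. There's time, so I'll regrip each and shift it.

```bash
python3 -c "
from h import *
print(go(.5865,-.1782,.36,-97.1))"
```

```text
(array([-324.4, -160.3,   17.4]), array([ 0.  , -0.  , -0.03]))
```

```bash
python3 -m inch '[0,-40,-20,2,0,0,0,0,-80,-40,4,0,0,0,0,-120,-60,6,0,0,0,0,-160,-80,8,0,0,0,0,-200,-100,10,0,0,0]';python3 -m inch '[0,-40,-20,2,0,0,0,0,-80,-40,4,0,0,0,0,-110,-54,6,0,0,0,0,-124.4,-60.3,7.4,0,0,0,0,-124.4,-60.3,7.4,0,0,0]';python3 -m inch '[0,0,0,0,0,0,0,0,0,0,0,0,0,0]';python3 -c "
from h import *
print(go(.5865,-.1782,.234,-97.1))"
```

```text
clock: 36.75
tool_pos: [0.512, -0.2926, 0.3676]
orientation: [-180.0, -0.0, -97.1]
force: [2.2, -0.1, 0.1]
opening: 0.0877
gripper_force: 0.0
clock: 37.25
tool_pos: [0.5875, -0.1765, 0.3596]
orientation: [180.0, -0.0, -97.0]
force: [-0.5, 0.3, 0.0]
opening: 0.0876
gripper_force: 0.0
clock: 37.45
tool_pos: [0.586, -0.1791, 0.3602]
orientation: [180.0, -0.0, -97.2]
force: [1.2, -0.5, -0.0]
opening: 0.0875
gripper_force: 0.0
(array([ -1. ,  -0.4, 126.2]), array([ 0.  , -0.01, -0.09]))
```

Next: descend, grip, lift 5 mm, shift 3 mm away from the reader and lower.

```bash
python3 -m inch '[0,0,0,45,0,0,0,0,0,0,90,0,0,0,0,0,0,118,0,0,0,0,0,0,125,0,0,0,0,0,0,125,0,0,0]';python3 -m inch '[1,0,0,0,0,0,0,1,0,0,0,0,0,0,1,0,0,0,0,0,0,1,0,0,0,0,0,0,1,0,0,0,0,0,0]';python3 -m inch '[1,0,0,0,0,0,0,1,0,0,0,0,0,0]';python3 -m inch '[1,0,0,-3,0,0,0,1,0,0,-5,0,0,0,1,3,0,-5,0,0,0,1,3,0,-5,0,0,0,1,3,0,-2,0,0,0]';python3 -m inch '[1,0,0,0.5,0,0,0,1,0,0,1,0,0,0,1,0,0,1,0,0,0]'
```

```text
clock: 37.95
tool_pos: [0.5862, -0.1791, 0.2346]
orientation: [179.9, -0.0, -97.2]
force: [-0.5, 0.2, -0.3]
opening: 0.0875
gripper_force: 0.0
clock: 38.45
tool_pos: [0.5867, -0.1781, 0.2356]
orientation: [-179.9, 0.0, -97.1]
force: [-0.8, 1.0, -0.2]
opening: 0.0531
gripper_force: 0.0
clock: 38.65
tool_pos: [0.5866, -0.1781, 0.2352]
orientation: [-180.0, -0.0, -97.1]
force: [-0.9, -0.1, 1.5]
opening: 0.0419
gripper_force: 30.0
clock: 39.15
tool_pos: [0.5863, -0.1813, 0.2372]
orientation: [-180.0, 0.0, -97.1]
force: [-1.1, 0.7, -0.5]
opening: 0.0417
gripper_force: 30.0
clock: 39.45
tool_pos: [0.5861, -0.1811, 0.2359]
orientation: [180.0, -0.0, -97.1]
force: [-0.7, 0.7, -0.8]
opening: 0.0419
gripper_force: 30.0
```

```bash
python3 -m inch '[1,0,0,0.4,0,0,0,1,0,0,0.8,0,0,0,1,0,0,0.8,0,0,0]';python3 -m inch '[1,0,0,0.3,0,0,0,1,0,0,0.5,0,0,0,1,0,0,0.5,0,0,0]'
```

```text
clock: 39.75
tool_pos: [0.5862, -0.1811, 0.2353]
orientation: [-180.0, 0.0, -97.1]
force: [-1.2, 0.3, -0.9]
opening: 0.0416
gripper_force: 30.0
clock: 40.05
tool_pos: [0.5862, -0.1811, 0.2352]
orientation: [-180.0, -0.0, -97.1]
force: [-1.5, 0.9, 4.5]
opening: 0.0417
gripper_force: 30.0
```

```bash
python3 -m inch '[0,0,0,-0.3,0,0,0,0,0,0,-0.3,0,0,0,0,0,0,-0.3,0,0,0,0,0,0,-0.3,0,0,0,0,0,0,-0.3,0,0,0]';python3 -m inch '[0,0,0,-15,0,0,0,0,0,0,-45,0,0,0,0,0,0,-90,0,0,0,0,0,0,-110,0,0,0,0,0,0,-110,0,0,0]';python3 -c "
from h import *
print(go(.617,.076,.34,-97.1))"
```

```text
clock: 40.55
tool_pos: [0.5862, -0.1812, 0.2349]
orientation: [180.0, -0.0, -97.1]
force: [-0.0, 0.1, 0.3]
opening: 0.0757
gripper_force: 0.0
clock: 41.05
tool_pos: [0.5871, -0.1813, 0.3491]
orientation: [-179.6, 0.0, -97.1]
force: [0.6, 0.7, 0.0]
opening: 0.0876
gripper_force: 0.0
(array([-259. ,    2.2,    9.1]), array([-0.39,  0.  , -0.  ]))
```

```bash
python3 -m inch '[0,-45,0,0,0,0,0,0,-90,0,0,0,0,0,0,-135,1,2,0,0,0,0,-180,1,4,0,0,0,0,-225,2,6,0,0,0]';python3 -m inch '[0,-30,0,3,0,0,0,0,-34,0,3,0,0,0,0,-34,0,3,0,0,0,0,-34,0,3,0,0,0]';python3 -c "
from h import *
print(go(.617,.076,.2085,-97.1))"
```

```text
clock: 41.55
tool_pos: [0.6119, 0.0441, 0.3382]
orientation: [179.9, -0.0, -97.1]
force: [1.5, -0.4, 0.1]
opening: 0.0873
gripper_force: 0.0
clock: 41.95
tool_pos: [0.6161, 0.0754, 0.3355]
orientation: [179.9, -0.0, -97.1]
force: [0.8, 0.7, -0.9]
opening: 0.0874
gripper_force: 0.0
(array([ -0.7,  -0.9, 127. ]), array([ 0.05, -0.03, -0.05]))
```

```bash
python3 -m inch '[0,0,-0.7,45,0,0,0,0,0,-0.7,90,0,0,0,0,0,-0.7,118,0,0,0,0,0,-0.7,125.5,0,0,0,0,0,-0.7,125.5,0,0,0]';python3 -m inch '[1,0,0,0,0,0,0,1,0,0,0,0,0,0,1,0,0,0,0,0,0,1,0,0,0,0,0,0,1,0,0,0,0,0,0]';python3 -m inch '[1,0,0,0,0,0,0,1,0,0,0,0,0,0]';python3 -m inch '[1,0,0,-3,0,0,0,1,0,0,-5,0,0,0,1,4,0,-5,0,0,0,1,4,0,-5,0,0,0,1,4,0,-2,0,0,0]';python3 -m inch '[1,0,0,0.5,0,0,0,1,0,0,1,0,0,0,1,0,0,1,0,0,0]';python3 -m inch '[1,0,0,0.4,0,0,0,1,0,0,0.8,0,0,0,1,0,0,0.8,0,0,0]'
```

```text
clock: 42.45
tool_pos: [0.6169, 0.0749, 0.2099]
orientation: [179.9, -0.1, -97.2]
force: [-1.0, -0.6, 0.4]
opening: 0.0877
gripper_force: 0.0
clock: 42.95
tool_pos: [0.6171, 0.0761, 0.2112]
orientation: [-180.0, 0.0, -97.1]
force: [0.9, -0.4, -0.3]
opening: 0.0528
gripper_force: 0.0
clock: 43.15
tool_pos: [0.6171, 0.0761, 0.211]
orientation: [-180.0, 0.0, -97.1]
force: [-1.1, 0.9, 5.4]
opening: 0.0495
gripper_force: 30.0
clock: 43.65
tool_pos: [0.6166, 0.0718, 0.2127]
orientation: [-180.0, 0.0, -97.1]
force: [-0.3, 0.8, -1.0]
opening: 0.0497
gripper_force: 30.0
clock: 43.95
tool_pos: [0.6165, 0.072, 0.2113]
orientation: [180.0, -0.0, -97.1]
force: [-0.2, 0.2, -2.1]
opening: 0.0493
gripper_force: 30.0
clock: 44.25
tool_pos: [0.6166, 0.0721, 0.211]
orientation: [-180.0, 0.0, -97.1]
force: [-1.5, 0.1, -0.1]
opening: 0.0496
gripper_force: 30.0
```

```bash
python3 -m inch '[1,0,0,0.4,0,0,0,1,0,0,0.5,0,0,0]';python3 -m inch '[0,0,0,-0.3,0,0,0,0,0,0,-0.3,0,0,0,0,0,0,-0.3,0,0,0,0,0,0,-0.3,0,0,0,0,0,0,-0.3,0,0,0]';python3 -m inch '[0,0,0,-15,0,0,0,0,0,0,-45,0,0,0,0,0,0,-90,0,0,0,0,0,0,-140,0,0,0,0,0,0,-160,0,0,0]';python3 -m inch '[0,30,40,0,0,0,0,0,60,80,0,0,0,0,0,90,120,0,0,0,0,0,120,160,0,0,0,0,0,150,185,0,0,0,0]';python3 -m inch '[0,45,0,0,0,0,0,0,90,0,0,0,0,0,0,135,0,0,0,0,0,0,180,0,0,0,0,0,0,225,0,0,0,0,0]';python3 -m inch '[0,45,0,0,0,0,0,0,90,0,0,0,0,0,0,135,0,0,0,0,0,0,180,0,0,0,0,0,0,190,0,0,0,0,0]';python3 - <<'E'
from h import *
S=[ctrl.snapshot(c) for c in("side","top")]
for j,p in zip(("squat","tall"),([.617,.075],[.586,-.178])):
    print(j,[fit([s],j,p,.018) for s in S])
cv2.imwrite("pics/f.png",np.hstack([cv2.resize(S[0]["frame"][140:310,150:310,::-1],(390,414)),cv2.resize(S[1]["frame"][120:270,180:440,::-1],(390,225)) if 0 else np.vstack([cv2.resize(S[1]["frame"][120:270,180:440,::-1],(390,225)),np.zeros((189,390,3),np.uint8)])]))
E
```

```text
clock: 44.45
tool_pos: [0.6165, 0.0721, 0.211]
orientation: [-180.0, 0.0, -97.1]
force: [-3.7, 0.1, 6.4]
opening: 0.0494
gripper_force: 30.0
clock: 44.95
tool_pos: [0.6166, 0.0721, 0.2104]
orientation: [180.0, -0.0, -97.1]
force: [0.3, -1.0, -0.6]
opening: 0.0837
gripper_force: 0.0
clock: 45.45
tool_pos: [0.6174, 0.0721, 0.3761]
orientation: [-179.6, 0.1, -97.1]
force: [0.9, 0.5, 0.6]
opening: 0.0875
gripper_force: 0.0
clock: 45.95
tool_pos: [0.4115, -0.0548, 0.3705]
orientation: [-180.0, 0.0, -97.1]
force: [1.1, -1.4, 1.0]
opening: 0.0875
gripper_force: 0.0
clock: 46.45
tool_pos: [0.3857, -0.2789, 0.3709]
orientation: [-179.9, -0.0, -97.1]
force: [2.1, -0.7, -0.5]
opening: 0.0873
gripper_force: 0.0
clock: 46.95
tool_pos: [0.362, -0.4692, 0.3697]
orientation: [179.9, -0.0, -97.3]
force: [-0.0, -0.2, -0.3]
opening: 0.0875
gripper_force: 0.0
squat [(array([0.6172, 0.0721]), np.float64(0.053), 1), (array([0.6168, 0.075 ]), np.float64(0.046), 1)]
tall [(array([ 0.5868, -0.1809]), np.float64(0.078), 1), (array([ 0.5856, -0.1764]), np.float64(0.06), 1)]
```

View pics/f.png

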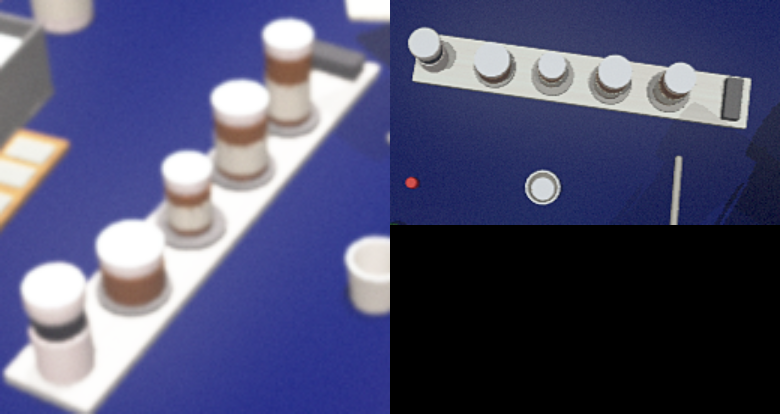

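All four jars stand centred on their pads and in order (squat at (132,265) beside the reader, tall at (290,75)). The cup stands where it was and the arm is clear.

```bash
python3 -c "
from plant import ctrl
print(ctrl.close_job())"
```

```text
the job is handed in; nothing more can be done
None
```

I handed the job in with the four jars upright on their pads, shortest next to the reader and tallest farthest away, each within about 3 mm of its pad centre by the camera fits; the cup was not moved, and it took about 48 s of the 120 s allowed.

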